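# Level the rocking serving stand and lock its foot

### The arm

A 6-joint arm with a two-finger parallel gripper is mounted at the origin on a cart in front of the work surface, level with it; the furniture and walls round the work are solid. World frame = base frame: x ahead of the robot, y to its left, z up, the work surface at z = 0. Lengths are in m, angles in rad, forces in N, time in s.
With the tool pointing down it reaches from about 0.3 to 0.875 m from the base axis. Payload 6.4 kg.
Tool frame: the origin (TCP) lies midway between the tips of the shut fingers; the grasp point (between the pads) lies 19 mm behind it; z points along the fingers, y is the line along which they close (so a half turn about z gives the same grasp; the last joint's range is limited). The gripper opens to 85 mm and grips with 20 to 120 N. Pads are 22 mm wide; open, the fingers measure 114 mm over their backs; the gripper's body (76 mm by 85 mm) begins 54 mm behind the grasp point. The pads swing forward as they close: fully open they stand 13 mm farther back than shut.
Start: joints at [-1.421, 0.181, 1.607, -0, 1.354, -0.206], TCP at [0.2, -0.539, 0.231] pointing down, gripper open.
Joint ranges: [-2.99, 2.99], [-0.89, 2.07], [0.3, 2.58], [-1.14, 4.28], [0, 2.63], [-3.12, 3.12]. Speed limits (rad/s): [2.57, 2.57, 3.01, 3.14, 3.14, 3.14].

### API

Orientations are given as a unit quaternion [w, x, y, z].
In Python, from bench import ctrl gives the robot as it stands.
- The arm moves only by the tool send_rows, never from a script. Its argument "motion" is a list of rows, each a list of 7 numbers: the turn, a rotation vector about the tool's x, y, z in degrees, then the shift along the tool's x, y, z in mm, then the closure, from -1 (fully open) to 1 (shut). In form: [[rx, ry, rz, tx, ty, tz, grip], ...]. A call has exactly 10 rows; each row shifts and turns the commanded pose from where the row before left it, along the tool's axes as they then stand; what a row does not reach is not made up. A row lasts 1/10 s, in which the tool goes at most 50 mm and 8.59 degrees, less where a joint would pass 70% of its speed; a pose out of reach is approached as far as the arm can. A call is refused whole if a number of a shift passes 50 or a number of a turn 8.59, either way. A call with a gripper value outside its range is refused whole. The fingers move at their own pace and stop on an object; the grip force is fixed at half the most. Time passes only in rows, so rows that do not move let the fingers close, or fill a call up. It gives the time, the measured TCP pose, the force, the opening and the grip force at its end, in the units of the state.
- ctrl.get_obs(): the state, without advancing time (a new reading comes with each control period).
- ctrl.camera(name): name is "side" or "top" or "wrist"; returns a dict with "color" (480x640x3 uint8, red, green, blue), "z_map" (480x640 float32, m along the optical axis (not along the pixel's ray), 0 where there is no reading), "mtx" (3x3 intrinsics, pixels), "k1" (the pictures are not rectified: a ray, as slopes to the right and down, at radius r is drawn at 1 + k1 r^2 times it, then the intrinsics apply), "extrinsics" (4x4, takes a point from camera to world coordinates); the wrist camera has in their place "hand_eye" (4x4, takes a point from camera to tool coordinates, whose origin is the TCP and whose axes are the flange's). Camera axes: x right, y down, z forward; pixel columns grow to the right and rows downward; lengths in m; the calibration is good to about 2 mm. A picture is of the moment at which its call begins: read the wrist's pose just before it.
- ctrl.hand_in(): hands the job in; it is judged then, once.
The state is a dict: "time_s": time; "q": joint angles; "dq": joint speeds; "joint_efforts": joint torques, N m; "eef_pos": TCP position; "eef_rot": TCP orientation; "wrist_force": force on the tool from outside, world axes, zero at the start; "torque": the same for the moment, N m; "opening": opening from 0.0 (shut) to 1.0 (fully open); "grasp_force": force on a finger pad.
Only numpy, scipy, OpenCV 4.12 (cv2) and the standard library are available. Lean on these libraries where they do the work, as an engineer would, in place of code of your own. Each camera call takes 0.05 s, during which the arm holds its last target. There are 200 camera calls.

### The job

The stone serving stand on the worktop rocks, because its screw foot hangs clear of the wooden coaster under it. Turn the black knob clockwise until the foot just touches and bears lightly on the coaster (a few newtons; do not jack the stand up), then swing the clamp lever round to its stop. Be gentle: do not shove or tip the stand, and leave the things on it and around it where they are.

Things in the scene. Friction and masses are not known exactly. Their poses are not given: they have to be found in the camera images.
- stand: Loose heavy (4 to 5 kg) stand: white stone slab 160 (x) x 260 (y) mm, top 56 mm high, on a steel frame with three fixed rubber feet. Over about 20 N sideways slides it; over about 10 N down on the knob tips it. Origin at slab centre, worktop height; z up. A steel lug at its -y end (top 38 mm high) carries the screw foot at x -60, y -165 mm and the clamp pivot at x 0, y -165 mm.
- knob_center (a point): Centre of the round black knurled knob on the screw foot: diameter 38 mm, 30 mm high (15 mm above and below this point), free all round; grip it from above at any yaw. The vertical screw axis passes through this point. At joint value 0 it is 101 mm above the worktop; it comes down with the screw.
- foot_screw (a joint): Turn of the knob, rad; grows clockwise seen from above, driving knob and foot DOWN 10 mm a turn (1.59 mm per rad). Starts at 0 to 0.5; the foot touches 1 to 3.2 rad later: several grasps. Stays where left. Free turning takes about 0.03 N m; once the pad bears on the coaster it scrubs there and the torque grows by about 0.02 N m per N of load (about 0.3 N m per rad turned).
- foot_pad: Rubber pad with small studs beneath, diameter 44 mm, 7 mm thick, at the foot of the screw, turning with it; origin at its underside's centre. Sprung along the screw, 10 N per mm (about 15 N per rad turned after touching). Below it a wooden coaster 85 x 85 mm is stuck to the worktop, its top 6 to 8.5 mm high, not measured. About 4 N on the pad is good; above 12 N a fixed foot lifts.
- clamp_post (a point): Centre of the upright black round post at the end of the clamp lever: diameter 16 mm, reaching from 50 to 80 mm above the worktop. The lever is a 10 mm steel rod 55 mm above the worktop, 50 mm from pivot to post. Push the post from the side or grip it from above.
- clamp_pivot (a point): Point on the vertical pivot axis of the clamp lever, at the same height as the centre of the post.
- clamp_lever (a joint): Swing of the clamp lever, rad; 0 = open, post in the stand's -y direction from the pivot; grows anticlockwise seen from above to the hard stop at 1.4 (closed, post nearly in the stand's +x direction). Starts between 0 and 0.35, stays where it is left; takes about 1.2 N at the post.
- jar: Glass jar with a grey lid standing on the slab, 91 mm wide and 137 mm high; leave it. Origin at the centre of its underside.
- shaker: Salt shaker on the slab, 44 mm wide and 90 mm high; leave it. Origin at the centre of its underside.
- spoon: Teaspoon lying on the slab, 137 mm long; leave it. Origin at its middle.
- tin: Low round tin on the worktop, 86 mm wide and 40 mm high; leave it. Origin at the centre of its underside.
- mill: Wooden pepper mill on the worktop, 58 mm wide and 170 mm high; leave it. Origin at the centre of its underside.
- key_bunch: Bunch of keys lying on the worktop, about 110 x 120 x 8 mm; leave it. Origin at the middle of its underside.
- mug: White mug with a dark band on the worktop, 90 mm wide and 107 mm high; leave it. Origin at the centre of its underside.
- roll: Kitchen roll standing on the worktop, 110 mm wide and 228 mm high; leave it. Origin at the centre of its underside.

How it is judged:
By the outcome, as a careful person would: the job done as asked, in the order asked, and still so for the second after the job is handed in, with the robot touching nothing.
It also fails if it takes over 72 s, if anything falls off the work surface, if the arm or the gripper's body presses on something with over 40 N, if the wrist force passes 120 N, or if a joint passes its speed limit or range.

## Working session

There is one attempt and no reset: what is moved stays moved. The work goes in short steps, Python scripts to look and compute and a tool call to move; the robot and the scene stay as the last step left them, time stands still between calls to the robot, and variables do not carry over. Pictures are saved under pics/ and viewed, at most 12 in all, crops included, and the job is handed in when it is done.

Besides the shell and the picture viewer there is one more tool, called as name(argument=value, ...) on one line, values as JSON. send_rows: Moves the arm, as the interface text tells. Its arguments: {"type":"object","properties":{"motion":{"type":"array","items":{"type":"array","items":{"type":"number"}}}},"required":["motion"]}

```bash
mkdir -p pics; ls; cat > h.py <<'E'
import numpy as np, cv2
from bench import ctrl
from scipy.spatial.transform import Rotation as R
def T_tool():
    o=ctrl.get_obs(); q=o["eef_rot"]; T=np.eye(4)
    T[:3,:3]=R.from_quat([q[1],q[2],q[3],q[0]]).as_matrix(); T[:3,3]=o["eef_pos"]; return T
def cam(n):
    T=T_tool() if n=="wrist" else None
    c=ctrl.camera(n); c["T"]=T@np.array(c["hand_eye"]) if n=="wrist" else np.array(c["extrinsics"]); return c
def rays(c,uv):
    uv=np.asarray(uv,float).reshape(-1,1,2)
    n=cv2.undistortPoints(uv,np.array(c["mtx"],float),np.array([c["k1"],0,0,0,0.]))[:,0]
    return np.c_[n,np.ones(len(n))]
def plane(c,uv,z):
    d=rays(c,uv)@c["T"][:3,:3].T; o=c["T"][:3,3]
    return o+d*((z-o[2])/d[:,2])[:,None]
def cloud(c):
    v,u=np.mgrid[0:480,0:640]; d=rays(c,np.c_[u.ravel(),v.ravel()])
    P=d*c["z_map"].ravel()[:,None]; P=P@c["T"][:3,:3].T+c["T"][:3,3]; P[c["z_map"].ravel()==0]=np.nan
    return P.reshape(480,640,3)
def save(c,f): cv2.imwrite("pics/"+f,c["color"][:,:,::-1])
E
python3 - <<'E'
from h import *
import pickle
for n in("top","side","wrist"):
    c=cam(n); save(c,n+"0.png"); pickle.dump(c,open(n+".pkl","wb"))
    print(n,c["T"].round(3).tolist(),c["k1"],np.array(c["mtx"]).round(1).tolist())
o=ctrl.get_obs(); print(o)
E
```

```text
pics
top [[-0.005, -0.999, 0.05, 0.446], [-1.0, 0.005, 0.014, -0.069], [-0.014, -0.049, -0.999, 1.399], [0.0, 0.0, 0.0, 1.0]] -0.1497609701301829 [[509.6, 0.0, 321.8], [0.0, 509.6, 237.6], [0.0, 0.0, 1.0]]
side [[0.836, -0.194, 0.512, -0.13], [-0.548, -0.331, 0.768, -1.007], [0.021, -0.923, -0.384, 0.581], [0.0, 0.0, 0.0, 1.0]] 0.016764809032793673 [[475.9, 0.0, 313.1], [0.0, 475.9, 225.0], [0.0, 0.0, 1.0]]
wrist [[0.349, -0.897, -0.273, 0.27], [-0.937, -0.334, -0.1, -0.513], [-0.001, 0.291, -0.957, 0.373], [0.0, 0.0, 0.0, 1.0]] -0.041215908173031016 [[402.9, 0.0, 318.5], [0.0, 402.9, 243.3], [0.0, 0.0, 1.0]]
{'time_s': 0.15, 'q': array([-1.42132053e+00,  1.81403919e-01,  1.60777517e+00, -1.07058758e-05,
        1.35382506e+00, -2.06272116e-01]), 'dq': array([ 0.00020546, -0.00384021, -0.00216434, -0.00052963, -0.00046307,
        0.00047136]), 'joint_efforts': array([ 1.46278879e-03, -4.45258105e+01, -3.51691782e+01, -2.13895855e-04,
        5.85011134e-03, -2.01622936e-05]), 'eef_pos': array([ 0.20023003, -0.53854931,  0.23057378]), 'eef_rot': array([-7.05611934e-04,  9.84221644e-01,  1.76938570e-01,  1.48147422e-05]), 'wrist_force': array([ 0.82492694, -0.19886998,  0.67049369]), 'torque': array([-0.04311607,  0.08670987,  0.01321009]), 'grasp_force': 0.0, 'opening': 1.001625395107009}
```

View pics/top0.png

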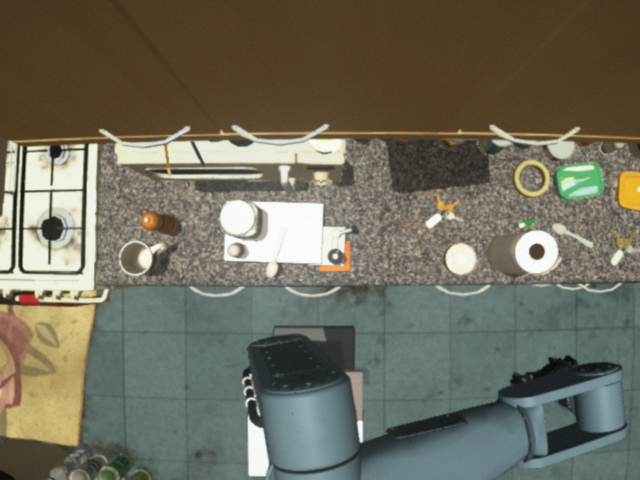

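View pics/side0.png

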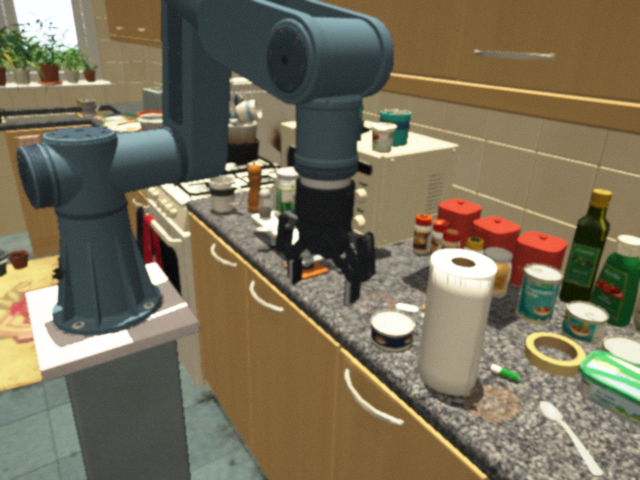

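The top view shows the white slab at about (275,233), the black knob at (336,256) over the orange coaster, and the clamp post near (350,230). The side view shows the gripper hiding the stand, with the tin and roll to its right. Next I'll zoom in and measure.

```bash
python3 - <<'E'
from h import *
import pickle
c=pickle.load(open("top.pkl","rb")); im=c["color"]
crop=im[190:290,210:370]; cv2.imwrite("pics/crop.png",cv2.resize(crop[:,:,::-1],None,fx=5,fy=5,interpolation=cv2.INTER_CUBIC))
P=cloud(c)
z=P[...,2]
m=((z>0.045)&(z<0.07)&(im.min(2)>170)).astype(np.uint8); m[:190]=0;m[290:]=0;m[:,:215]=0;m[:,370:]=0
n,l,s,ce=cv2.connectedComponentsWithStats(m); k=1+s[1:,4].argmax()
ys,xs=np.where(l==k); W=plane(c,np.c_[xs,ys],0.056)[:,:2]
r=cv2.minAreaRect((W*1000).astype(np.float32)); print("slab",r)
hsv=cv2.cvtColor(im,cv2.COLOR_RGB2HSV)
o=((hsv[...,0]<15)&(hsv[...,1]>150)&(hsv[...,2]>120)).astype(np.uint8); o[:220]=0;o[285:]=0;o[:,:310]=0;o[:,365:]=0
ys,xs=np.where(o); print("coaster",cv2.minAreaRect((plane(c,np.c_[xs,ys],.007)[:,:2]*1000).astype(np.float32)),len(xs))
print((z[235:275:3,320:362:3]*1000).round())
print(im[235:275:3,320:362:3].mean(2).round())
E
```

```text
slab ((510.46075439453125, 78.27107238769531), (259.20098876953125, 197.85787963867188), 87.8391342163086)
coaster ((466.045654296875, -86.14106750488281), (76.51988983154297, 79.17790222167969), 89.72393035888672) 159
[[ 60.  36.  41.  40.  60.  64.  63.  39.  36.   7.  -3.  -1.   3.  -7.]
 [ 61.  37.  38.  37.  35.  50.  41.  35.  44.  -1.   5.   2.   3.  -0.]
 [ 56.  40.  40.  37.  40.  49.  37.  43.  37.   5.   2.  -1.  -5.   4.]
 [ 56.  41.  42.  40.  45.  52.  38.  42.  40.  12.  -2.   6.   2.   2.]
 [ 52.  35.  41.  33.  52.  53.  36.  37.  35.   8.   1.  -0.   1.   1.]
 [ 60.  42.  37.  40. 118. 114. 117.  39.  37.  10.  -4.   3.   2.   1.]
 [ 55.  39.  46. 112. 116. 119. 114. 117.  31.   9.  -1.   3.   2.  -5.]
 [ 54.  35.  34. 113. 118. 121. 114. 117.   9.  18.  -1.   2.   1.   6.]
 [ 53.  42.  36. 113. 114. 111. 122. 116.   9.   8.   3.   5.   1.   4.]
 [ 55.  39.  39.  41. 114. 113. 116.  34.  10.   8.   4.   2.   2.  -2.]
 [  8.  35.  36.  37.  38.  41.  32.  35.   7.  13.  -0.   5.   3.  -4.]
 [ 11.  10.   8.   8.   4.  12.  11.   6.   3.   9.   2.  -3.   0.  -5.]
 [  1
[... 464 characters left out ...]
. 225. 240. 196. 154. 125. 136. 113. 102.]
 [247. 243. 242. 224. 108.  97. 135. 221. 193. 157. 128. 145. 148. 115.]
 [246. 243. 239. 114. 110. 162. 104.  91. 146. 160. 141. 128. 147. 111.]
 [245. 243. 237.  97. 160. 240. 142.  88. 109. 163. 131. 119. 106. 123.]
 [244. 242. 240. 111.  99. 148.  91.  89. 105. 148. 129. 105. 113. 129.]
 [237. 242. 242. 226. 112.  92.  87. 125. 119. 156. 136. 141. 116. 130.]
 [167. 183. 184. 193. 190. 167. 160. 207. 168. 164. 135. 111. 111. 129.]
 [166. 169. 169. 168. 169. 166. 167. 169. 167. 163. 141. 161. 118. 150.]
 [125. 135. 134. 135. 143. 136. 129. 120. 129. 124. 140. 120.  90. 129.]
 [118. 113. 136. 145. 148. 111. 137. 130. 111. 117. 133. 157. 105. 145.]]
```

View pics/crop.png

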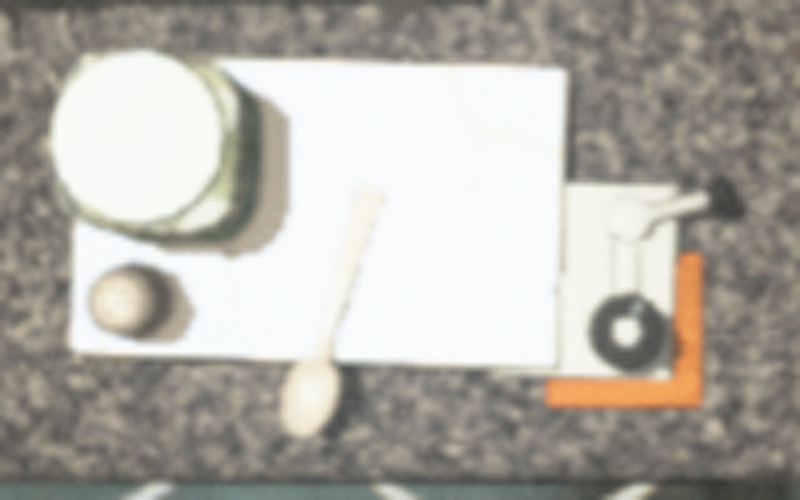

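View pics/wrist0.png

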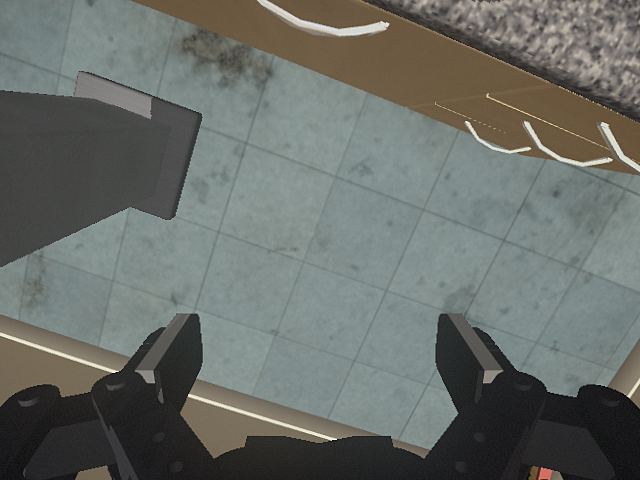

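The crop shows the knob centre at about (630,330), the lever pivot at (632,220) and the black post at (727,198). The lever is about 0.25 rad open. The spoon head overhangs the slab, well clear of the knob. The wrist view shows only the floor and the open fingers.

```bash
python3 - <<'E'
from h import *
import pickle
c=pickle.load(open("top.pkl","rb")); im=c["color"].astype(int)
P=cloud(c); z=P[...,2]
m=(z>0.095)&(z<0.135); m[:240]=0;m[275:]=0;m[:,:322]=0;m[:,350:]=0
ys,xs=np.where(m); print("knob mask",len(xs),plane(c,[[xs.mean(),ys.mean()]],0.114)[0].round(4))
d=(im.max(2)<90).astype(np.uint8); d[:220]=0;d[243:]=0;d[:,:345]=0;d[:,365:]=0
ys,xs=np.where(d);print("post dark",xs.mean(),ys.mean(),len(xs))
crop=lambda x,y:[x/5+210-.4,y/5+190-.4]
for n,p,h in(("post",(727,198),.075),("pivot",(632,220),.06),("slabA",(567,70),.056),("slabB",(557,365),.056),("slabC",(72,350),.056),("knobc",(629,331),.116)):
    print(n,plane(c,[crop(*p)],h)[0].round(4))
E
```

```text
knob mask 191 [ 0.4638 -0.0836  0.114 ]
post dark 354.8 229.825 40
post [ 0.5332 -0.1377  0.075 ]
pivot [ 0.5229 -0.0884  0.06  ]
slabA [ 0.6029 -0.0545  0.056 ]
slabB [ 0.4468 -0.0485  0.056 ]
slabC [0.4556 0.2091 0.056 ]
knobc [ 0.4637 -0.0858  0.116 ]
```

send_rows(motion=[[0,0,0,20,-17,0,-1],[0,0,0,40,-33,0,-1],[0,0,0,45,-37,0,-1],[0,0,0,45,-37,0,-1],[0,0,0,45,-37,0,-1],[0,0,0,45,-37,0,-1],[0,0,0,45,-37,0,-1],[0,0,0,45,-37,0,-1],[0,0,0,40,-33,0,-1],[0,0,0,35,-29,0,-1]])

```text
time_s: 1.15
eef_pos: [0.4374, -0.1286, 0.2314]
eef_rot: [0.0, 0.984, 0.177, 0.0]
wrist_force: [0.9, 0.3, 0.5]
opening: 0.999
grasp_force: 0.0
```

send_rows(motion=[[0,0,-8.5,0,0,0,-1],[0,0,-8.5,0,0,0,-1],[0,0,-8.5,0,0,0,-1],[0,0,-8.5,0,0,0,-1],[0,0,-8.5,0,0,0,-1],[0,0,-8.5,0,0,0,-1],[0,0,-8.5,0,0,0,-1],[0,0,-8.5,0,0,0,-1],[0,0,-8.5,0,0,0,-1],[0,0,-8.5,0,0,0,-1]])

```text
time_s: 2.15
eef_pos: [0.4366, -0.1308, 0.231]
eef_rot: [-0.0, 0.604, 0.797, -0.0]
wrist_force: [1.0, 0.2, -0.1]
opening: 0.998
grasp_force: 0.0
```

send_rows(motion=[[0,0,-8.5,0,0,0,-1],[0,0,-8.5,0,0,0,-1],[0,0,-8.5,0,0,0,-1],[0,0,-8.5,0,0,0,-1],[0,0,-8.5,0,0,0,-1],[0,0,-8.5,0,0,0,-1],[0,0,-8.5,0,0,0,-1],[0,0,-8.5,0,0,0,-1],[0,0,-8.5,0,0,0,-1],[0,0,0,0,0,0,-1]])

```text
time_s: 3.15
eef_pos: [0.4366, -0.1308, 0.2311]
eef_rot: [-0.0, -0.017, 1.0, 0.0]
wrist_force: [0.2, -0.2, -0.6]
opening: 0.999
grasp_force: 0.0
```

```bash
cat > st.py <<'E'
from h import *
o=ctrl.get_obs(); T=T_tool()
print("t",round(o["time_s"],2),"q",o["q"].round(3),"pos",(o["eef_pos"]*1000).round(1),"tool x,y,z",T[:3,:3].T.round(3).tolist(),"F",o["wrist_force"].round(2),"M",o["torque"].round(3),"open",round(o["opening"],3),"gf",round(o["grasp_force"],1))
E
python3 st.py; python3 - <<'E'
from h import *
import pickle
c=cam("wrist"); save(c,"w1.png"); pickle.dump(c,open("w1.pkl","wb"))
E
```

```text
t 3.15 q [-0.552 -0.095  1.893 -0.     1.343 -2.157] pos [ 436.6 -130.8  231.1] tool x,y,z [[-0.999, -0.034, 0.0], [-0.034, 0.999, 0.0], [-0.0, 0.0, -1.0]] F [ 0.16 -0.16 -0.6 ] M [0.026 0.041 0.011] open 0.999 gf 0.0
```

View pics/w1.png

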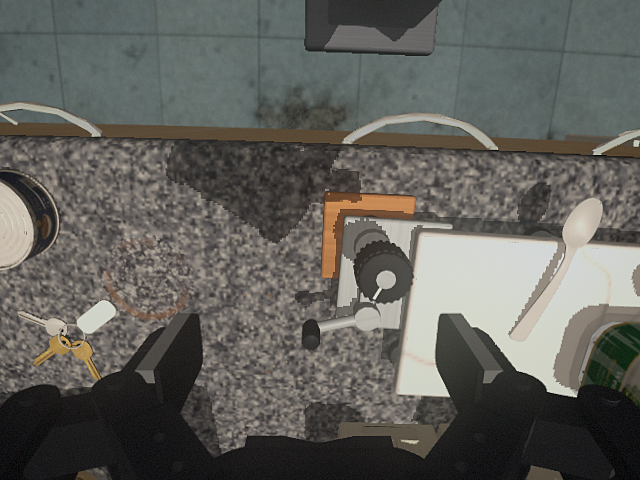

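The wrist view shows the knob top at about (385,280), the post at (311,334) and the pivot at (367,318). I'll locate the knob and post from these pixels.

```bash
cat > kn.py <<'E'
from h import *
def knob(c,guess):
    P=cloud(c); z=P[...,2]
    near=np.hypot(P[...,0]-guess[0],P[...,1]-guess[1])<.04
    m=near&(z>.095)&(z<.14); top=np.nanpercentile(z[m],60)
    m2=(m&(z>top-.006)&(z<top+.012)).astype(np.uint8)
    n,l,s,_=cv2.connectedComponentsWithStats(m2); m2=(l==1+s[1:,4].argmax()).astype(np.uint8)
    ct=max(cv2.findContours(m2,cv2.RETR_EXTERNAL,cv2.CHAIN_APPROX_NONE)[0],key=cv2.contourArea)
    W=plane(c,ct[:,0].astype(float),top)[:,:2]*1000
    return cv2.minEnclosingCircle(W.astype(np.float32)),cv2.fitEllipse(W.astype(np.float32)),top,m2.sum()
E
python3 - <<'E'
from kn import *
import pickle
c=pickle.load(open("w1.pkl","rb"))
print(knob(c,(.464,-.085)))
print("whitec",plane(c,[[385,281]],.116), "post top",plane(c,[[311,327]],.08),"pivot",plane(c,[[367,318]],.06))
P=cloud(c); print((P[262:302:5,385]*1000).round(1).tolist(), (P[318:350:4,311]*1000).round(1).tolist(),(P[318,360:376:4,2]*1000).round())
im=c["color"]; print("slab corners",plane(c,[[417,229],[396,395]],.056))
E
```

```text
(((463.3499450683594, -84.17741394042969), 20.74993896484375), ((463.50299072265625, -84.03507232666016), (38.91313934326172, 39.643646240234375), 115.79887390136719), np.float64(0.11540608561287083), np.uint64(2448))
whitec [[ 0.46637169 -0.08363474  0.116     ]] post top [[ 0.52335296 -0.13364688  0.08      ]] pivot [[ 0.52400486 -0.08552387  0.06      ]]
[[452.5, -84.8, 116.0], [456.1, -84.5, 115.9], [458.9, -84.6, 118.2], [462.8, -84.2, 117.6], [467.2, -83.5, 115.9], [470.5, -83.4, 116.9], [475.0, -82.8, 115.1], [478.6, -82.5, 115.4]] [[557.0, -134.1, -0.1], [530.8, -133.8, 57.5], [529.6, -133.7, 66.9], [531.1, -133.6, 71.1], [530.9, -133.5, 78.1], [533.6, -133.4, 79.9], [537.1, -133.2, 80.2], [540.9, -133.1, 80.2]] [60. 61. 60. 61.]
slab corners [[ 0.44414333 -0.04967627  0.056     ]
 [ 0.60565875 -0.05178062  0.056     ]]
```

send_rows(motion=[[0,0,0,-4,6,5,-1],[0,0,0,-5,8,10,-1],[0,0,0,-5,8,10,-1],[0,0,0,-5,8,10,-1],[0,0,0,-5,8,10,-1],[0,0,0,-4.5,7.7,10,-1],[0,0,0,0,0,10,-1],[0,0,0,0,0,5,-1],[0,0,0,0,0,0,-1],[0,0,0,0,0,0,-1]])

```text
time_s: 4.2
eef_pos: [0.4639, -0.0846, 0.1615]
eef_rot: [0.0, -0.016, 1.0, -0.0]
wrist_force: [0.3, -0.5, -0.2]
opening: 1.001
grasp_force: 0.0
```

```bash
python3 st.py; python3 - <<'E'
from kn import *
for i in range(2):
    c=cam("wrist"); print(knob(c,(.464,-.085)))
save(c,"w2.png")
E
```

```text
t 4.2 q [-0.433  0.025  1.928 -0.     1.189 -2.036] pos [463.9 -84.6 161.5] tool x,y,z [[-0.999, -0.032, -0.0], [-0.032, 0.999, -0.0], [0.0, -0.0, -1.0]] F [ 0.27 -0.53 -0.18] M [-0.044 -0.002 -0.046] open 1.001 gf 0.0
(((463.331787109375, -83.56159973144531), 20.53214454650879), ((463.4724426269531, -83.49652862548828), (38.63779067993164, 39.31772994995117), 98.62979888916016), np.float64(0.11534615793856881), np.uint64(4519))
(((463.3939514160156, -83.55355072021484), 20.47463607788086), ((463.50970458984375, -83.52039337158203), (38.703426361083984, 39.208831787109375), 93.71112823486328), np.float64(0.1153514019957998), np.uint64(4496))
```

View pics/w2.png

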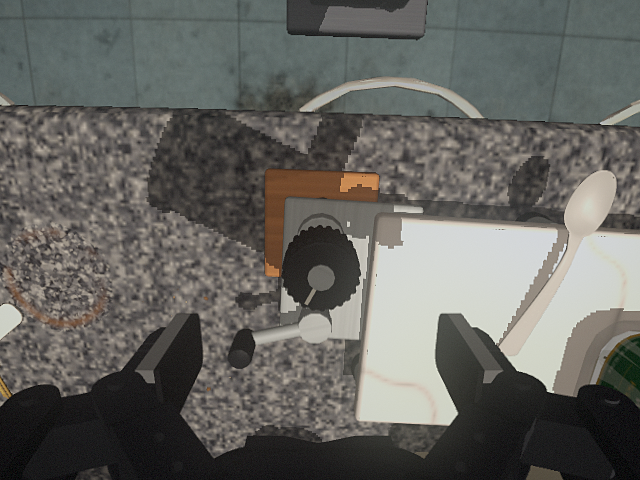

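The wrist view shows the knob centred between the fingers, near (321,275), with nothing in the way of the descent.

send_rows(motion=[[0,0,0,0.3,0.7,5,-1],[0,0,0,0,0,10,-1],[0,0,0,0,0,12,-1],[0,0,0,0,0,12,-1],[0,0,0,0,0,12,-1],[0,0,0,0,0,12,-1],[0,0,0,0,0,10,-1],[0,0,0,0,0,8.5,-0.5],[0,0,0,0,0,0,-0.2],[0,0,0,0,0,0,-0.1]])

```text
time_s: 5.3
eef_pos: [0.4635, -0.0836, 0.0797]
eef_rot: [-0.0, -0.016, 1.0, 0.0]
wrist_force: [-0.7, 0.6, 0.6]
opening: 0.549
grasp_force: 0.0
```

```bash
python3 st.py
```

```text
t 5.3 q [-0.431  0.154  1.982  0.     1.006 -2.035] pos [463.5 -83.6  79.7] tool x,y,z [[-0.999, -0.033, 0.0], [-0.033, 0.999, 0.0], [-0.0, 0.0, -1.0]] F [-0.73  0.56  0.64] M [-0.009  0.026 -0.006] open 0.549 gf 0.0
```

send_rows(motion=[[0,0,0,0,0,0,0],[0,0,0,0,0,0,0.04],[0,0,0,0,0,0,0.06],[0,0,0,0,0,0,0.08],[0,0,0,0,0,0,0.09],[0,0,0,0,0,0,0.1],[0,0,0,0,0,0,0.11],[0,0,0,0,0,0,0.12],[0,0,0,0,0,0,0.13],[0,0,0,0,0,0,0.13]])

```text
time_s: 6.3
eef_pos: [0.4635, -0.0836, 0.0799]
eef_rot: [0.0, -0.016, 1.0, -0.0]
wrist_force: [-0.3, -0.7, 1.7]
opening: 0.439
grasp_force: 18.0
```

```bash
python3 st.py
```

```text
t 6.3 q [-0.431  0.154  1.982 -0.     1.006 -2.035] pos [463.5 -83.6  79.9] tool x,y,z [[-0.999, -0.033, -0.0], [-0.033, 0.999, -0.0], [0.0, -0.0, -1.0]] F [-0.29 -0.68  1.65] M [-0.052  0.075  0.023] open 0.439 gf 18.0
```

send_rows(motion=[[0,0,2,0,0,0.055,0.13],[0,0,4,0,0,0.11,0.13],[0,0,4,0,0,0.11,0.13],[0,0,4,0,0,0.11,0.13],[0,0,4,0,0,0.11,0.13],[0,0,4,0,0,0.11,0.13],[0,0,4,0,0,0.11,0.13],[0,0,4,0,0,0.11,0.13],[0,0,4,0,0,0.11,0.13],[0,0,4,0,0,0.11,0.13]])

```text
time_s: 7.3
eef_pos: [0.4638, -0.083, 0.0789]
eef_rot: [0.0, 0.311, 0.95, 0.001]
wrist_force: [0.4, 3.1, 1.5]
opening: 0.439
grasp_force: 18.0
```

```bash
python3 st.py
```

```text
t 7.3 q [-4.310e-01  1.560e-01  1.982e+00  1.000e-03  1.003e+00 -1.369e+00] pos [463.8 -83.   78.9] tool x,y,z [[-0.806, 0.592, 0.0], [0.592, 0.806, 0.001], [0.001, 0.001, -1.0]] F [0.37 3.11 1.55] M [ 0.62  -0.217  0.061] open 0.439 gf 18.0
```

send_rows(motion=[[0,0,2,0.3,0.4,0.055,0.13],[0,0,4,0,0,0.11,0.13],[0,0,4,0,0,0.11,0.13],[0,0,4,0,0,0.11,0.13],[0,0,4,0,0,0.11,0.13],[0,0,4,0,0,0.11,0.13],[0,0,4,0,0,0.11,0.13],[0,0,2,0,0,0.055,0.13],[0,0,0,0,0,0,0.13],[0,0,0,0,0,0,0.13]])

```text
time_s: 8.3
eef_pos: [0.4641, -0.0827, 0.0781]
eef_rot: [0.0, 0.53, 0.848, 0.001]
wrist_force: [3.7, 3.5, -0.4]
opening: 0.437
grasp_force: 18.0
```

```bash
python3 st.py;  python3 - <<'E'
from h import *
c=cam("side"); save(c,"s1.png")
import cv2
cv2.imwrite("pics/s1c.png",cv2.resize(c["color"][200:300,230:390,::-1],None,fx=5,fy=5,interpolation=cv2.INTER_CUBIC))
F=[];
for i in range(6):
    c=cam("wrist"); o=ctrl.get_obs(); F.append(np.r_[o["wrist_force"],o["torque"]])
print(np.array(F).round(3)); save(c,"w3.png")
E
```

```text
t 8.3 q [-4.300e-01  1.570e-01  1.982e+00  1.000e-03  1.001e+00 -8.830e-01] pos [464.1 -82.7  78.1] tool x,y,z [[-0.437, 0.899, -0.0], [0.899, 0.437, 0.001], [0.001, 0.001, -1.0]] F [ 3.72  3.52 -0.37] M [ 0.692 -0.769 -0.047] open 0.437 gf 18.0
[[ 3.759  4.462 -1.172  0.834 -0.836 -0.025]
 [ 3.499  3.057 -0.795  0.785 -0.786 -0.057]
 [ 4.536  4.406 -0.505  0.789 -0.869 -0.025]
 [ 3.24   4.924 -0.829  0.818 -0.797  0.012]
 [ 4.254  3.598 -1.135  0.808 -0.806 -0.013]
 [ 4.501  4.068  0.225  0.756 -0.8   -0.045]]
```

View pics/w3.png

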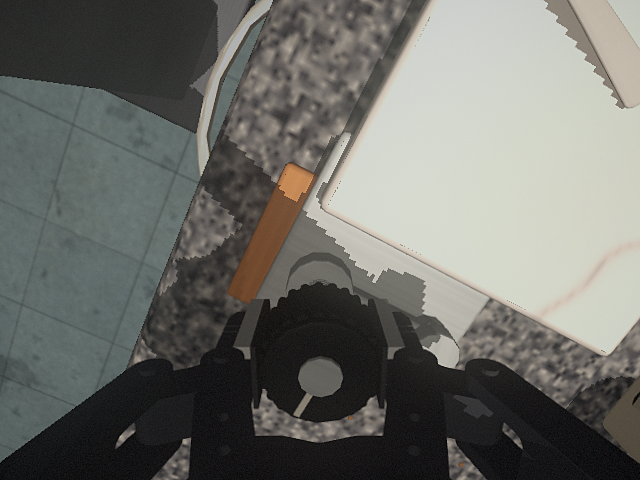

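The wrist view shows the knob between the pads, with its pointer still in the same place relative to the gripper, so it turns with me. The TCP readings put the screw axis about 1 mm off my grasp centre, at (464.5, -83.6). I'll regrasp centred on that.

send_rows(motion=[[0,0,0,0,0,0,0.0],[0,0,0,0,0,0,-0.1],[0,0,0,0,0,0,-0.1],[0,0,0,-0.9,0.7,0,-0.1],[0,0,0,0,0,0,0.0],[0,0,0,0,0,0,0.05],[0,0,0,0,0,0,0.08],[0,0,0,0,0,0,0.1],[0,0,0,0,0,0,0.12],[0,0,0,0,0,0,0.14]])

```text
time_s: 9.65
eef_pos: [0.4647, -0.0835, 0.0782]
eef_rot: [0.0, 0.531, 0.848, 0.0]
wrist_force: [0.8, 1.4, 0.3]
opening: 0.437
grasp_force: 28.3
```

```bash
cat > ft.py <<'E'
from h import *
F=[]
for i in range(8):
    o=ctrl.get_obs(); F.append(np.r_[o["wrist_force"],o["torque"]]); ctrl.camera("side")
print("mean F,M",np.mean(F,0).round(3),"Mz",np.array(F)[:,5].round(3))
E
python3 st.py; python3 ft.py
```

```text
t 9.65 q [-0.43   0.159  1.98   0.     1.002 -0.882] pos [464.7 -83.5  78.2] tool x,y,z [[-0.437, 0.9, -0.0], [0.9, 0.437, 0.0], [0.0, -0.0, -1.0]] F [0.77 1.43 0.33] M [ 0.126 -0.135  0.06 ] open 0.437 gf 28.3
mean F,M [ 1.332  1.322  1.506  0.192 -0.177  0.014] Mz [ 0.06   0.008  0.013 -0.003  0.026  0.     0.002  0.005]
```

send_rows(motion=[[0,0,1.4,0,0,0.04,0.14],[0,0,1.4,0,0,0.04,0.14],[0,0,1.4,0,0,0.04,0.14],[0,0,1.4,0,0,0.04,0.14],[0,0,1.4,0,0,0.04,0.14],[0,0,1.4,0,0,0.04,0.14],[0,0,1.4,0,0,0.04,0.14],[0,0,1.4,0,0,0.04,0.14],[0,0,1.4,0,0,0.04,0.14],[0,0,1.4,0,0,0.04,0.14]])

```text
time_s: 11.05
eef_pos: [0.4647, -0.0836, 0.0777]
eef_rot: [0.0, 0.631, 0.776, 0.0]
wrist_force: [3.1, 1.9, 4.2]
opening: 0.433
grasp_force: 28.5
```

```bash
python3 st.py; python3 ft.py
```

```text
t 11.05 q [-0.43   0.16   1.98   0.     1.001 -0.636] pos [464.7 -83.6  77.7] tool x,y,z [[-0.204, 0.979, -0.0], [0.979, 0.204, 0.0], [0.0, -0.0, -1.0]] F [3.11 1.88 4.21] M [ 0.321 -0.455 -0.021] open 0.433 gf 28.5
mean F,M [ 2.404  2.072  4.347  0.34  -0.49  -0.037] Mz [-0.021 -0.066 -0.059  0.002 -0.026 -0.085 -0.022 -0.018]
```

send_rows(motion=[[0,0,1.4,0,0,0.04,0.14],[0,0,1.4,0,0,0.04,0.14],[0,0,1.4,0,0,0.04,0.14],[0,0,1.4,0,0,0.04,0.14],[0,0,1.4,0,0,0.04,0.14],[0,0,1.4,0,0,0.04,0.14],[0,0,1.4,0,0,0.04,0.14],[0,0,1.4,0,0,0.04,0.14],[0,0,1.4,0,0,0.04,0.14],[0,0,1.4,0,0,0.04,0.14]])

```text
time_s: 12.45
eef_pos: [0.4647, -0.0837, 0.0773]
eef_rot: [0.0, 0.721, 0.693, 0.0]
wrist_force: [2.4, 1.8, 6.0]
opening: 0.436
grasp_force: 28.6
```

```bash
python3 st.py; python3 ft.py
```

```text
t 12.45 q [-0.43   0.161  1.98  -0.     1.    -0.391] pos [464.7 -83.7  77.3] tool x,y,z [[0.039, 0.999, -0.0], [0.999, -0.039, 0.0], [0.0, -0.0, -1.0]] F [2.37 1.78 5.95] M [ 0.291 -0.571  0.036] open 0.436 gf 28.6
mean F,M [ 2.725  1.763  5.508  0.318 -0.527 -0.006] Mz [ 0.036 -0.05  -0.02   0.042 -0.015 -0.033  0.023 -0.033]
```

send_rows(motion=[[0,0,1.4,0,0,-0.1,0.14],[0,0,1.4,0,0,0.0,0.14],[0,0,1.4,0,0,0.0,0.14],[0,0,1.4,0,0,0.04,0.14],[0,0,1.4,0,0,0.04,0.14],[0,0,1.4,0,0,0.04,0.14],[0,0,1.4,0,0,0.04,0.14],[0,0,1.4,0,0,0.04,0.14],[0,0,1.4,0,0,0.04,0.14],[0,0,1.4,0,0,0.04,0.14]])

```text
time_s: 13.85
eef_pos: [0.4646, -0.0836, 0.077]
eef_rot: [0.0, 0.8, 0.6, 0.0]
wrist_force: [3.9, 1.5, 3.4]
opening: 0.435
grasp_force: 28.5
```

```bash
python3 st.py; python3 ft.py
```

```text
t 13.85 q [-0.43   0.161  1.98  -0.     1.    -0.147] pos [464.6 -83.6  77. ] tool x,y,z [[0.279, 0.96, -0.0], [0.96, -0.279, 0.0], [0.0, -0.0, -1.0]] F [3.89 1.46 3.37] M [ 0.209 -0.879  0.053] open 0.435 gf 28.5
mean F,M [ 4.456e+00  1.079e+00  3.357e+00  1.900e-01 -9.050e-01  3.000e-03] Mz [ 0.053  0.074  0.004 -0.063 -0.021 -0.016  0.002 -0.005]
```

send_rows(motion=[[0,0,1.4,0,0.3,0,0.14],[0,0,1.4,0,0,0.03,0.14],[0,0,1.4,0,0,0.04,0.14],[0,0,1.4,0,0,0.04,0.14],[0,0,1.4,0,0,0.04,0.14],[0,0,1.4,0,0,0.04,0.14],[0,0,1.4,0,0,0.04,0.14],[0,0,1.4,0,0,0.04,0.14],[0,0,1.4,0,0,0.04,0.14],[0,0,1.4,0,0,0.04,0.14]])

```text
time_s: 15.25
eef_pos: [0.4647, -0.0836, 0.0767]
eef_rot: [-0.0, 0.867, 0.498, -0.0]
wrist_force: [3.1, 1.4, 5.1]
opening: 0.441
grasp_force: 28.6
```

```bash
python3 st.py; python3 ft.py
```

```text
t 15.25 q [-0.43   0.162  1.98  -0.     0.999  0.097] pos [464.7 -83.6  76.7] tool x,y,z [[0.503, 0.864, -0.0], [0.864, -0.503, -0.0], [-0.0, 0.0, -1.0]] F [3.11 1.37 5.1 ] M [ 0.259 -0.515  0.143] open 0.441 gf 28.6
mean F,M [ 2.842  1.442  5.319  0.256 -0.53   0.039] Mz [ 0.143  0.07   0.047  0.014  0.008 -0.028  0.017  0.037]
```

send_rows(motion=[[0,0,0,0,0,-0.2,0.14],[0,0,0,0,0,0,0.14],[0,0,-1.4,0,0,-0.04,0.14],[0,0,-1.4,0,0,-0.04,0.14],[0,0,-1.4,0,0,-0.04,0.14],[0,0,-1.4,0,0,-0.04,0.14],[0,0,-1.4,0,0,-0.04,0.14],[0,0,-1.4,0,0,-0.04,0.14],[0,0,-1.4,0,0,-0.04,0.14],[0,0,-1.4,0,0,-0.04,0.14]])

```text
time_s: 16.65
eef_pos: [0.4647, -0.0836, 0.077]
eef_rot: [-0.0, 0.813, 0.582, -0.0]
wrist_force: [3.2, 1.5, 0.5]
opening: 0.437
grasp_force: 28.3
```

```bash
python3 ft.py
```

```text
mean F,M [ 3.59   1.01  -0.145  0.177 -0.756 -0.011] Mz [-0.079 -0.008 -0.009 -0.002 -0.046  0.033 -0.001  0.024]
```

send_rows(motion=[[0,0,0,0,0,0,0.14],[0,0,0,0,0,0,0.14],[0,0,1.4,0,0,0.04,0.14],[0,0,1.4,0,0,0.04,0.14],[0,0,1.4,0,0,0.04,0.14],[0,0,1.4,0,0,0.04,0.14],[0,0,1.4,0,0,0.04,0.14],[0,0,1.4,0,0,0.04,0.14],[0,0,1.4,0,0,0.04,0.14],[0,0,1.4,0,0,0.04,0.14]])

```text
time_s: 18.05
eef_pos: [0.4647, -0.0836, 0.0768]
eef_rot: [-0.0, 0.867, 0.498, -0.0]
wrist_force: [3.4, 1.5, -1.0]
opening: 0.434
grasp_force: 28.3
```

```bash
python3 ft.py; python3 st.py
```

```text
mean F,M [ 3.035  1.454 -1.422  0.215 -0.565  0.025] Mz [ 0.112  0.07   0.025 -0.019  0.034 -0.014  0.002 -0.011]
t 18.45 q [-0.43   0.162  1.98   0.     1.     0.095] pos [464.7 -83.6  76.8] tool x,y,z [[0.502, 0.865, 0.0], [0.865, -0.502, -0.0], [-0.0, 0.0, -1.0]] F [ 3.07  1.36 -0.93] M [ 0.244 -0.604 -0.025] open 0.441 gf 28.3
```

send_rows(motion=[[0,0,-1.4,0,0,-0.04,0.14],[0,0,-1.4,0,0,-0.04,0.14],[0,0,-1.4,0,0,-0.04,0.14],[0,0,-1.4,0,0,-0.04,0.14],[0,0,0,0,0,0,0.14],[0,0,0,0,0,0,0.14],[0,0,1.4,0,0,0.04,0.14],[0,0,1.4,0,0,0.04,0.14],[0,0,1.4,0,0,0.04,0.14],[0,0,1.4,0,0,0.04,0.14]])

```text
time_s: 19.45
eef_pos: [0.4648, -0.0837, 0.0768]
eef_rot: [-0.0, 0.867, 0.498, -0.0]
wrist_force: [2.9, 2.0, -2.6]
opening: 0.434
grasp_force: 28.3
```

```bash
python3 -c "
from h import *
print(ctrl.get_obs()['torque'].round(3))"
```

```text
[ 0.251 -0.44   0.097]
```

send_rows(motion=[[0,0,-1.4,0,0,-0.04,0.14],[0,0,-1.4,0,0,-0.04,0.14],[0,0,-1.4,0,0,-0.04,0.14],[0,0,-1.4,0,0,-0.04,0.14],[0,0,0,0,0,0,0.14],[0,0,0,0,0,0,0.14],[0,0,1.4,0,0,0.04,0.14],[0,0,1.4,0,0,0.04,0.14],[0,0,1.4,0,0,0.04,0.14],[0,0,1.4,0,0,0.04,0.14]])

```text
time_s: 20.45
eef_pos: [0.4648, -0.0837, 0.0768]
eef_rot: [-0.0, 0.867, 0.498, -0.0]
wrist_force: [2.6, 3.1, -2.1]
opening: 0.436
grasp_force: 28.3
```

```bash
python3 st.py; python3 ft.py
```

```text
t 20.45 q [-0.43   0.162  1.98  -0.     1.     0.098] pos [464.8 -83.7  76.8] tool x,y,z [[0.503, 0.864, -0.0], [0.864, -0.503, -0.0], [-0.0, -0.0, -1.0]] F [ 2.58  3.13 -2.13] M [ 0.264 -0.43   0.109] open 0.436 gf 28.3
mean F,M [ 2.804  1.873 -2.575  0.298 -0.449  0.035] Mz [ 0.109  0.05  -0.028  0.028  0.014  0.038  0.018  0.05 ]
```

send_rows(motion=[[0,0,0,0,0,0,0.08],[0,0,0,0,0,0,0.0],[0,0,0,0,0,0,-0.15],[0,0,0,0,0,0,-0.3],[0,0,0,0,0,0,-0.4],[0,0,0,0,0,0,-0.4],[0,0,0,0,0,-5,-0.4],[0,0,0,0,0,-12,-0.4],[0,0,0,0,0,-20,-0.4],[0,0,0,0,0,-25,-0.4]])

```text
time_s: 21.85
eef_pos: [0.4643, -0.0834, 0.1397]
eef_rot: [-0.001, 0.867, 0.499, -0.0]
wrist_force: [0.4, 0.0, -0.3]
opening: 0.701
grasp_force: 0.0
```

```bash
python3 st.py; python3 - <<'E'
from kn import *
c=cam("wrist"); save(c,"w4.png"); print(knob(c,(.464,-.085)))
P=cloud(c); z=P[...,2]; m=(z>.072)&(z<.09)&(np.hypot(P[...,0]-.53,P[...,1]+.134)<.03)
print("post",m.sum(),np.nanmedian(P[m],0))
E
```

```text
t 21.85 q [-0.43   0.058  1.943  0.     1.142  0.095] pos [464.3 -83.4 139.7] tool x,y,z [[0.502, 0.865, -0.0], [0.865, -0.502, -0.001], [-0.001, 0.001, -1.0]] F [ 0.39  0.   -0.33] M [ 0.021 -0.005 -0.   ] open 0.701 gf 0.0
(((465.45074462890625, -81.93341827392578), 20.459651947021484), ((465.6421813964844, -82.08740234375), (38.65666961669922, 39.4480094909668), 152.92218017578125), np.float64(0.11191091578261379), np.uint64(5402))
post 733 [ 0.53738699 -0.1313766   0.07931089]
```

View pics/w4.png

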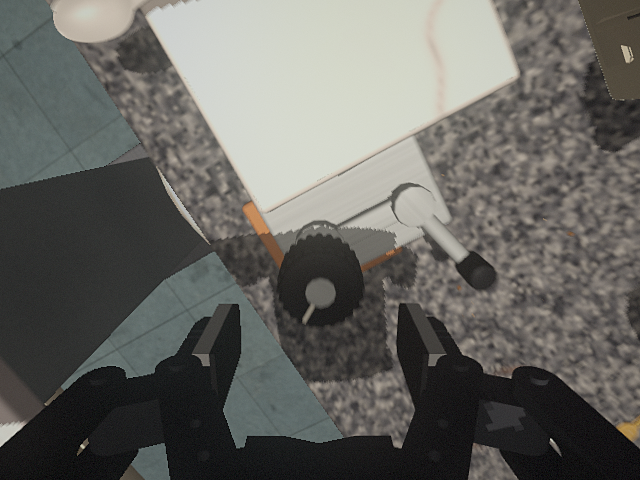

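The wrist view shows the knob free of the fingers, the pointer turned, and the post at about (478,270). The knob has dropped 3.4 mm, which matches the turn. Next I'll move over the post with the finger axis tangential to the lever.

send_rows(motion=[[0,0,-7.4,0,0,0,-0.4],[0,0,-7.4,0,0,0,-0.4],[0,0,-7.4,0,0,0,-0.4],[0,0,-7.4,0,0,0,-0.4],[0,0,-7.4,0,0,0,-0.4],[0,0,-7,0,0,0,-0.4],[0,0,0,-15,13,0,-0.4],[0,0,0,-20,18,0,-0.3],[0,0,0,-20,18,0,-0.2],[0,0,0,-10.4,8.9,0,-0.2]])

```text
time_s: 22.9
eef_pos: [0.5387, -0.1347, 0.1402]
eef_rot: [0.001, 0.617, 0.787, 0.0]
wrist_force: [0.2, 1.1, -0.2]
opening: 0.602
grasp_force: 0.0
```

send_rows(motion=[[0,0,0,0,0,10,-0.2],[0,0,0,0,0,15,-0.2],[0,0,0,0,0,5,-0.2],[0,0,0,0,0,0,-0.2],[0,0,0,0,0,0,-0.2],[0,0,0,0,0,0,-0.2],[0,0,0,0,0,0,-0.2],[0,0,0,0,0,0,-0.2],[0,0,0,0,0,0,-0.2],[0,0,0,0,0,0,-0.2]])

```text
time_s: 23.9
eef_pos: [0.5367, -0.1333, 0.109]
eef_rot: [0.0, 0.616, 0.787, 0.0]
wrist_force: [0.8, -0.6, -0.6]
opening: 0.602
grasp_force: 0.0
```

```bash
python3 st.py; python3 - <<'E'
from kn import *
import pickle
c=cam("wrist"); save(c,"w5.png")
P=cloud(c); z=P[...,2]; m=(z>.074)&(z<.09)&(np.hypot(P[...,0]-.536,P[...,1]+.133)<.025)
print("post",m.sum(),np.nanmedian(P[m],0)); ys,xs=np.where(m); print(xs.mean(),ys.mean(),plane(c,[[(xs.min()+xs.max())/2,(ys.min()+ys.max())/2]],.08))
t=pickle.load(open("top.pkl","rb")); Q=cloud(t); s=(Q[...,2]>.05)&(Q[...,1]<.05)&(Q[...,1]>-.25)&(Q[...,0]>.615)
print("rear obstacles min x",np.nanpercentile(Q[s][:,0],[0,1,5]))
E
```

```text
t 23.9 q [-0.458  0.275  1.761 -0.     1.105 -0.7  ] pos [ 536.7 -133.3  109. ] tool x,y,z [[-0.24, 0.971, -0.0], [0.971, 0.24, 0.0], [0.0, -0.0, -1.0]] F [ 0.78 -0.59 -0.63] M [-0.034 -0.014  0.074] open 0.602 gf 0.0
post 886 [ 0.53755733 -0.13209712  0.07949607]
320.7731376975169 287.3250564334086 [[ 0.53729554 -0.13183423  0.08      ]]
rear obstacles min x [0.62476235 0.65219177 0.67652461]
```

View pics/w5.png

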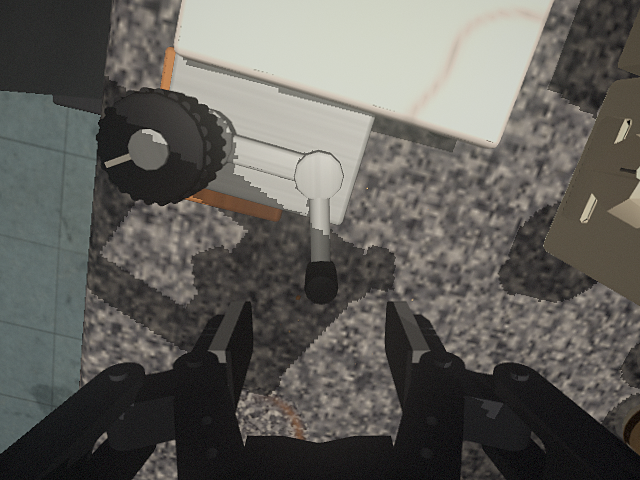

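The post sits midway between the open fingers at (320,285), clear to descend. I'll cage it and swing the lever along its arc.

send_rows(motion=[[0,0,0,0,0,7,-0.2],[0,0,0,0,0,12,-0.2],[0,0,0,0,0,13,-0.2],[0,0,0,0,0,10,-0.2],[0,0,0,0,0,3,0],[0,0,0,0,0,0,0.15],[0,0,0,0,0,0,0.3],[0,0,0,0,0,0,0.3],[0,0,-2,0.03,1.75,0,0.3],[0,0,-4,0.12,3.5,0,0.3]])

```text
time_s: 24.95
eef_pos: [0.5421, -0.1319, 0.0645]
eef_rot: [0.0, 0.574, 0.819, 0.0]
wrist_force: [-0.4, 0.0, -0.5]
opening: 0.35
grasp_force: 0.0
```

```bash
python3 st.py
```

```text
t 24.95 q [-0.452  0.351  1.769  0.     1.021 -0.8  ] pos [ 542.1 -131.9   64.5] tool x,y,z [[-0.342, 0.94, -0.001], [0.94, 0.342, 0.001], [0.001, -0.0, -1.0]] F [-0.38  0.03 -0.51] M [-0.024 -0.002  0.01 ] open 0.35 gf 0.0
```

send_rows(motion=[[0,0,-4,0.12,3.5,0,0.3],[0,0,-4,0.12,3.5,0,0.3],[0,0,-4,0.12,3.5,0,0.3],[0,0,-4,0.12,3.5,0,0.3],[0,0,-4,0.12,3.5,0,0.3],[0,0,-4,0.12,3.5,0,0.3],[0,0,0,0,0,0,0.3],[0,0,0,0,0,0,0.3],[0,0,0,0,0,0,0.3],[0,0,0,0,0,0,0.3]])

```text
time_s: 25.95
eef_pos: [0.5594, -0.1208, 0.0639]
eef_rot: [0.0, 0.392, 0.92, 0.0]
wrist_force: [-0.1, -0.3, 0.0]
opening: 0.353
grasp_force: 0.0
```

```bash
python3 st.py; python3 - <<'E'
from h import *
o=ctrl.get_obs(); p=o["eef_pos"][:2]*1000-np.array([524.4,-85.6]); print("r",np.hypot(*p),"ang",np.degrees(np.arctan2(p[1],p[0])))
E
```

```text
t 25.95 q [-0.42   0.38   1.73   0.     1.031 -1.185] pos [ 559.4 -120.8   63.9] tool x,y,z [[-0.693, 0.721, -0.0], [0.721, 0.693, 0.0], [0.0, -0.0, -1.0]] F [-0.11 -0.29  0.01] M [-0.037  0.038 -0.016] open 0.353 gf 0.0
r 49.69523288218463 ang -45.156440166767396
```

send_rows(motion=[[0,0,-4,0.12,3.5,0,0.3],[0,0,-4,0.12,3.5,0,0.3],[0,0,-4,0.12,3.5,0,0.3],[0,0,-4,0.12,3.5,0,0.3],[0,0,-4,0.12,3.5,0,0.3],[0,0,-4,0.12,3.5,0,0.3],[0,0,-4,0.12,3.5,0,0.3],[0,0,-2,0.03,1.75,0,0.3],[0,0,0,0,0,0,0.3],[0,0,0,0,0,0,0.3]])

```text
time_s: 26.95
eef_pos: [0.5729, -0.0985, 0.0638]
eef_rot: [0.0, 0.141, 0.99, 0.0]
wrist_force: [-0.3, 1.0, 0.7]
opening: 0.351
grasp_force: 0.0
```

```bash
cat > pp.py <<'E'
from h import *
o=ctrl.get_obs(); pv=np.array([524.4,-85.6]); p=o["eef_pos"][:2]*1000-pv; print("tcp r",np.hypot(*p).round(1),"ang",np.degrees(np.arctan2(p[1],p[0])).round(1))
c=cam("wrist"); P=cloud(c); z=P[...,2]; im=c["color"]
d=np.hypot(P[...,0]*1000-pv[0],P[...,1]*1000-pv[1])
m=(z>.076)&(z<.084)&(d>38)&(d<62)&(im.max(2)<110)
n,l,s,ce=cv2.connectedComponentsWithStats(m.astype(np.uint8))
for k in range(1,n):
    if s[k,4]>60:
        W=np.nanmedian(P[l==k],0)*1000; a=W[:2]-pv; print(s[k,4],ce[k].round(),W.round(1),np.degrees(np.arctan2(a[1],a[0])).round(1))
import sys; save(c,sys.argv[1])
E
python3 st.py; python3 pp.py w6.png
```

```text
t 26.95 q [-0.374  0.397  1.706  0.     1.038 -1.663] pos [572.9 -98.5  63.8] tool x,y,z [[-0.96, 0.279, -0.0], [0.279, 0.96, 0.0], [0.0, 0.0, -1.0]] F [-0.33  1.02  0.72] M [ 0.005  0.033 -0.042] open 0.351 gf 0.0
tcp r 50.2 ang -14.9
1898 [289. 332.] [ 567.6 -106.7   79.6] -26.1
506 [376. 323.] [572.5 -77.1  80.1] 10.0
```

View pics/w6.png

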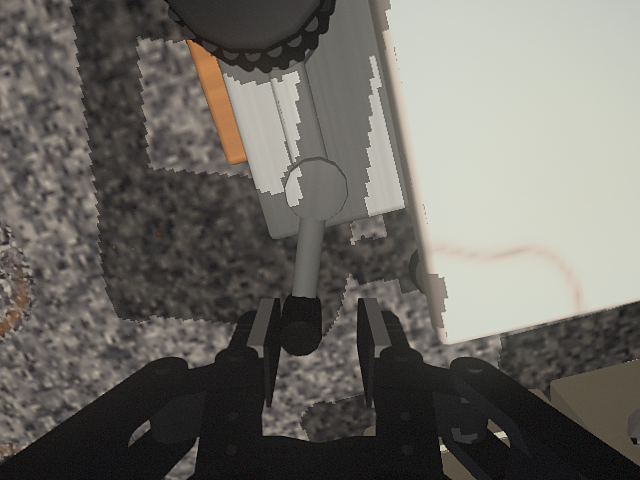

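The left finger is pushing the post at about (300,330), with the lever lagging about 8°. The last degrees go slowly while I watch the force.

send_rows(motion=[[0,0,-2,0.03,1.75,0,0.3],[0,0,-2,0.03,1.75,0,0.3],[0,0,-2,0.03,1.75,0,0.3],[0,0,-1,0,0.87,0,0.3],[0,0,-1,0,0.87,0,0.3],[0,0,0,0,0,0,0.3],[0,0,0,0,0,0,0.3],[0,0,0,0,0,0,0.3],[0,0,0,0,0,0,0.3],[0,0,0,0,0,0,0.3]])

```text
time_s: 28.0
eef_pos: [0.5743, -0.0917, 0.0638]
eef_rot: [-0.0, 0.071, 0.997, -0.0]
wrist_force: [-0.3, -0.6, 0.2]
opening: 0.354
grasp_force: 0.4
```

```bash
python3 pp.py w7.png; python3 ft.py
```

```text
tcp r 50.3 ang -7.0
1906 [289. 332.] [ 569.9 -100.4   79.7] -18.1
507 [376. 323.] [570.7 -71.3  80.1] 17.2
mean F,M [-0.784 -0.968  0.011 -0.14   0.118 -0.006] Mz [ 0.027 -0.018 -0.006 -0.047  0.041  0.003 -0.025 -0.025]
```

send_rows(motion=[[0,0,-0.5,0,0.43,0,0.3],[0,0,-0.5,0,0.43,0,0.3],[0,0,-0.5,0,0.43,0,0.3],[0,0,-0.5,0,0.43,0,0.3],[0,0,0,0,0,0,0.3],[0,0,0,0,0,0,0.3],[0,0,0,0,0,0,0.3],[0,0,0,0,0,0,0.3],[0,0,0,0,0,0,0.3],[0,0,0,0,0,0,0.3]])

```text
time_s: 29.45
eef_pos: [0.5747, -0.0899, 0.0639]
eef_rot: [0.0, 0.053, 0.999, 0.0]
wrist_force: [-0.3, -0.2, -0.1]
opening: 0.35
grasp_force: 0.1
```

```bash
python3 pp.py w8.png; python3 ft.py
```

```text
tcp r 50.4 ang -4.9
1711 [294. 332.] [571.1 -97.8  79.6] -14.6
515 [376. 323.] [570.  -69.7  80.2] 19.2
176 [245. 323.] [ 565.  -114.6   80. ] -35.5
mean F,M [-0.282 -0.075 -0.091 -0.006 -0.023 -0.012] Mz [ 0.022 -0.013 -0.016 -0.04   0.029 -0.071 -0.005 -0.006]
```

send_rows(motion=[[0,0,-0.5,0,0.43,0,0.3],[0,0,-0.5,0,0.43,0,0.3],[0,0,-0.5,0,0.43,0,0.3],[0,0,-0.5,0,0.43,0,0.3],[0,0,0,0,0,0,0.3],[0,0,0,0,0,0,0.3],[0,0,0,0,0,0,0.3],[0,0,0,0,0,0,0.3],[0,0,0,0,0,0,0.3],[0,0,0,0,0,0,0.3]])

```text
time_s: 30.9
eef_pos: [0.5746, -0.0886, 0.0638]
eef_rot: [-0.0, 0.036, 0.999, -0.0]
wrist_force: [-2.1, -4.9, 0.4]
opening: 0.348
grasp_force: 2.5
```

```bash
python3 pp.py w9.png; python3 ft.py
```

```text
tcp r 50.3 ang -3.5
1908 [288. 331.] [570.4 -97.8  79.6] -14.8
515 [376. 322.] [569.  -68.8  80. ] 20.7
mean F,M [-1.984 -4.607  0.737 -0.798  0.397 -0.037] Mz [-0.003 -0.047 -0.018 -0.069 -0.012 -0.073 -0.012 -0.058]
```

send_rows(motion=[[0,0,0,0,0.3,0,0.3],[0,0,0,0,0.3,0,0.3],[0,0,0,0,0.3,0,0.3],[0,0,0,0,0.3,0,0.3],[0,0,0,0,0,0,0.3],[0,0,0,0,0,0,0.3],[0,0,0,0,0,0,0.3],[0,0,0,0,0,0,0.3],[0,0,0,0,0,0,0.3],[0,0,0,0,0,0,0.3]])

```text
time_s: 32.35
eef_pos: [0.5746, -0.0885, 0.0639]
eef_rot: [-0.0, 0.036, 0.999, -0.001]
wrist_force: [-2.7, -8.3, 0.3]
opening: 0.353
grasp_force: 4.3
```

```bash
python3 pp.py w10.png; python3 ft.py
```

```text
tcp r 50.3 ang -3.3
1890 [288. 332.] [570.5 -97.7  79.6] -14.7
329 [367. 323.] [565.2 -71.4  80. ] 19.1
176 [392. 323.] [569.5 -61.9  80.1] 27.7
mean F,M [-2.723 -8.352 -0.283 -1.405  0.476 -0.034] Mz [-0.078 -0.021 -0.013 -0.022 -0.005 -0.027 -0.06  -0.047]
```

The lever is at its stop: force rose to about 8 N with no further motion. Now I'll back off, lift and retreat.

send_rows(motion=[[0,0,0,0,-1.5,0,0.3],[0,0,0,0,-2.5,0,0.3],[0,0,0,0,-3,0,0.2],[0,0,0,0,0,0,0.1],[0,0,0,0,0,0,0],[0,0,0,0,0,-5,0],[0,0,0,0,0,-15,0],[0,0,0,0,0,-25,0],[0,0,0,0,0,-30,0],[0,0,0,0,0,-35,0]])

```text
time_s: 33.8
eef_pos: [0.5739, -0.0937, 0.1755]
eef_rot: [-0.0, 0.036, 0.999, 0.0]
wrist_force: [0.0, -0.3, -0.5]
opening: 0.498
grasp_force: 0.0
```

send_rows(motion=[[0,0,0,0,-20,-10,0],[0,0,0,20,-30,0,0],[0,0,0,20,-30,0,0],[0,0,0,20,-30,0,0],[0,0,0,10,-20,0,0],[0,0,0,0,0,0,0],[0,0,0,0,0,0,0],[0,0,0,0,0,0,0],[0,0,0,0,0,0,0],[0,0,0,0,0,0,0]])

```text
time_s: 34.8
eef_pos: [0.4956, -0.2178, 0.1839]
eef_rot: [-0.0, 0.035, 0.999, 0.0]
wrist_force: [0.6, 0.3, -0.8]
opening: 0.497
grasp_force: 0.0
```

```bash
python3 st.py; python3 - <<'E'
from kn import *
c=cam("top"); cv2.imwrite("pics/t2c.png",cv2.resize(c["color"][190:290,210:370,::-1],None,fx=5,fy=5,interpolation=cv2.INTER_CUBIC))
import pickle
t=pickle.load(open("top.pkl","rb"))
for k in(t,c):
    P=cloud(k); im=k["color"]; z=P[...,2]
    m=((z>0.045)&(z<0.07)&(im.min(2)>170)).astype(np.uint8); m[:190]=0;m[290:]=0;m[:,:215]=0;m[:,370:]=0
    n,l,s,ce=cv2.connectedComponentsWithStats(m); print(ce[1+s[1:,4].argmax()],s[1:,4].max())
E
```

```text
t 34.8 q [-0.634  0.154  1.738  0.     1.25  -2.134] pos [ 495.6 -217.8  183.9] tool x,y,z [[-0.998, 0.07, 0.0], [0.07, 0.998, 0.0], [-0.0, 0.0, -1.0]] F [ 0.56  0.29 -0.78] M [-0.018 -0.009  0.046] open 0.497 gf 0.0
[285.18952855 235.50651504] 4221
[285.11630667 235.47661999] 4213
```

View pics/t2c.png

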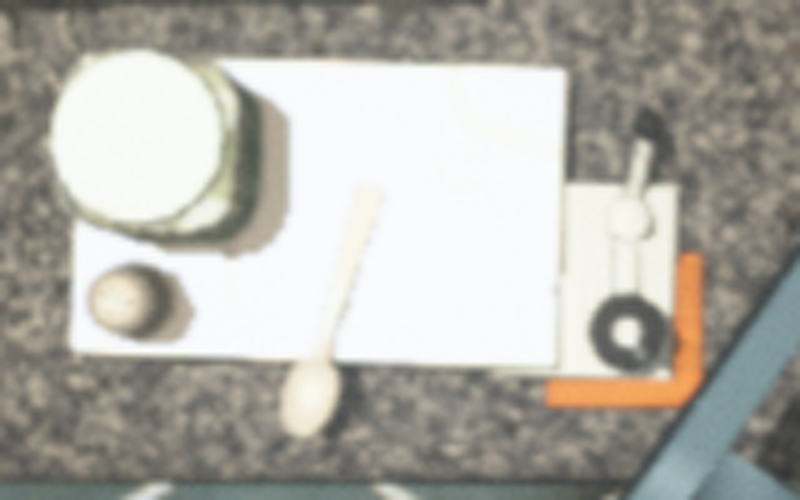

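The top view shows the post swung round to about (650,125), which is the closed position. The stand and the things on it haven't moved, and the robot is clear.

```bash
python3 -c "
from bench import ctrl
print(ctrl.hand_in())"
```

```text
the job is handed in; nothing more can be done
None
```

I turned the knob down until the foot bears on the coaster at about 4 N (estimated from wrist torque, not measured directly), swung the clamp lever to its stop, and handed in at about 35 s with the stand and the things on it unmoved.

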